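# Slide the soup tub under the lidding press

## Robot

A 7-joint arm with a two-finger parallel gripper is mounted at the origin on the work surface. World frame = base frame: x ahead of the robot, y to its left, z up, the work surface at z = 0. Lengths are in m, angles in rad, forces in N, time in s.
With the tool pointing down it reaches from about 0.4 to 0.85 m from the base axis. Payload 10.4 kg.
Tool frame: the origin (TCP) lies at the very end of the fingers, on their centre line; the grasp point (between the pads) lies 19 mm behind it; z points along the fingers, y is the direction in which the jaws open and shut (so a half turn about z gives the same grasp; the last joint's range is limited). The gripper opens to 87 mm and grips with 3 to 60 N. Pads are 19 mm wide; open, the fingers measure 117 mm over their backs; the gripper's body (75 mm by 190 mm) begins 51 mm behind the grasp point.
Start: joints at [1.098, 0.332, -0.065, 1.46, 0.022, 1.35, -0.088], TCP at [0.272, -0.563, 0.223] pointing down, gripper open.
Joint ranges: [-2.6, 2.6], [-0.5, 2.12], [-1.47, 1.34], [0.16, 2.42], [-1.27, 4.41], [0.06, 2.06], [-2.6, 2.6]. Speed limits (rad/s): [2.22, 2.22, 2.79, 2.79, 3.14, 3.14, 3.14].

## Interface

Orientations are given as a unit quaternion [x, y, z, w].
In Python, from bench import r gives the robot as it stands.
- The arm moves only by the tool move_arm, never from a script. Its argument "deltas" is a list of rows, each a list of 5 numbers: the gripper's target within -1 to 1 (fully open at 1, half-way at 0, shut at -1), then the shift along the tool's x, y, z as a fraction of full scale, then the turn about the tool's z as a fraction of full scale. A call has 1 to 12 rows; each row shifts and turns the commanded pose from where the row before left it, along the tool's axes as they then stand; what a row does not reach is not made up. Full scale, the value 1, is 2.5 cm for a shift and 90 degrees for a turn. A row lasts 1/12 s, in which the tool goes at most 41.7 mm and 7.16 degrees, less where a joint would pass 70% of its speed; a pose out of reach is approached as far as the arm can. A call with a number of a shift or a turn outside -1 to 1 is refused whole. A call with a gripper value outside its range is refused whole. The fingers move at their own pace and stop on an object; "squeeze" is the grip in N (left out, the last holds). Time passes only in rows, so rows that do not move let the fingers close. It gives the time, the measured TCP pose, the force and the opening at its end, in the units of the state.
- r.read_state(): the state, without advancing time (a new reading comes with each control period).
- r.camera(name): name is "side" or "top"; returns the picture (400x640x3 uint8, red, green, blue); there is no depth.
- r.camera_info(name): a dict with "K" (3x3 intrinsics, pixels), "k1" (the pictures are not rectified: a ray, as slopes to the right and down, at radius r is drawn at 1 + k1 r^2 times it, then the intrinsics apply), "R" (3x3) and "t" (3): a world point X has camera coordinates R X + t. Camera axes: x right, y down, z forward; pixel columns grow to the right and rows downward; lengths in m; the calibration is good to about 2 mm. A picture is of the moment at which its call begins. camera_info takes no time and is no camera call.
- r.close_job(): hands the job in, once; it reports no verdict.
Trained networks look in the newest picture that a camera, given by its name, has taken for a name from the list of things; names that differ only in an ending like _2 or _b are one class to them, and where a whole thing is asked for, a point or a joint stands for the part that bears it (a point fixed in the world has none). Each returns a list of dicts, best first, with "confidence" (0 to 1); they miss things now and then, are a little off and sometimes report something else, mostly with a low value. They report only what shows in the picture. A call takes as long as a camera call. They do not tell look-alikes from the thing itself.
- r.boxes_of(camera, label): "position" ([x, y, z] in m, in the coordinates of the camera as it stood for that picture, good to about 4 mm: the middle of the surface that is visible of it).
- r.tip_of(camera, label): "position" ([x, y, z] in m, in the coordinates of the camera as it stood for that picture, good to about 4 mm: a listed point, or the origin of a listed thing).
The state is a dict: "time": time; "joint_positions": joint angles; "joint_vel": joint speeds; "joint_torque": joint torques, N m; "ee_pos": TCP position; "eef_rot": TCP orientation; "ft_force": force on the tool from outside, world axes, zero at the start; "torque": the same for the moment, N m; "width": finger opening in m.
Only numpy, scipy, OpenCV 4.12 (cv2) and the standard library are available. Lean on these libraries where they do the work, as an engineer would, in place of code of your own. Each camera call takes 0.05 s, during which the arm holds its last target.

## Task

On the worktop stand two lidding presses side by side, each with a sliding carriage that has been pulled out. Push the carriage that carries the round soup tub in under its press head until the spring catch clicks over and the carriage sits fully home; leave the other carriage, with the oblong meal tray, pulled out where it is, and do not knock over or shove aside the sauce bottle.

Things in the scene. Friction and masses are not known exactly. Their poses are not given: they have to be found in the camera images.
- tub_carriage (a joint): how far the round tub's carriage is pulled out, in m: 0 = fully home on its stop, 0.16 = all the way out; starts 0.10 to 0.15 out. About 1.5 N of friction; it stays where left. From 14 to 6 mm before home it climbs a spring catch (8 to 10 N in all), which then snaps it home and holds it there. The stop behind it is solid.
- tub_pull (a point): centre of the black upright pull at the outer end of the carriage with the round tub (white lid 100 mm across, its centre 200 mm along +y). y: along the slide, towards home; z up. The pull is 56 mm wide (x), 12 mm thick (y), 29 mm up and 22 mm down from here to its foot, on a steel plate whose top is 28 mm below. The press head, up to 60 mm higher, stays over 130 mm off in +y.
- tray_pull (a point): the same point and axes on the other carriage, alike in all but its load: a white oblong meal tray (94 x 120 mm). The two slides are parallel, 160 mm apart; either can be the nearer to the robot. It slides as easily: do not touch it.
- sauce_bottle: clear sauce bottle with a white cap, 60 mm across, 170 mm tall, standing on the worktop to the right of the presses; origin at the centre of its underside. A lid stack (100 mm across, 30 mm tall) and an empty tub (94 mm across, 66 mm tall) stand near it.
Not all that is in view belongs to the job. Of the things shaped like the sauce_bottle, the clear one is meant.

How it is judged:
At the end, for the whole second after the job is handed in: The tub carriage is past its spring catch and rests within 3 mm of fully home (the catch itself draws it there), the tray carriage is within 15 mm of where it started, and the sauce bottle stands upright within 30 mm of where it was (value of joint tub_carriage below 0.003 m and velocity of joint tub_carriage between -0.01 and 0.01 m/s and distance of tray_pull from where it was at the start of the episode below 0.015 m and distance of sauce_bottle from where it was at the start of the episode below 0.03 m and angle between sauce_bottle's own z axis and vertical below 0.17 rad); the robot touches nothing.
It fails at once if the tray carriage was shifted by more than 15 mm (distance of tray_pull from where it was at the start of the episode above 0.015 m).
It fails at once if the sauce bottle was tipped over (angle between sauce_bottle's own z axis and vertical above 0.5 rad).
It also fails if it takes over 32 s, if anything falls off the work surface, if the arm or the gripper's body presses on something with over 40 N, if the wrist force passes 120 N, or if a joint passes its speed limit or range.

## Working session

There is one attempt and no reset: what is moved stays moved. The work goes in short steps, Python scripts to look and compute and a tool call to move; the robot and the scene stay as the last step left them, time stands still between calls to the robot, and variables do not carry over. Pictures are saved under pics/ and viewed, and the job is handed in when it is done.

Besides the shell and the picture viewer there is one more tool, called after ">>>" in YAML: its name, and indented under it one key for each argument. move_arm: Moves the arm, as the interface text tells. Shift numbers are shares of 2.5 cm and turn numbers shares of 90 degrees, none past 1 either way. Its arguments: {"type":"object","properties":{"deltas":{"type":"array","items":{"type":"array","items":{"type":"number"}}},"squeeze":{"type":"number"}},"required":["deltas"]}

```bash
mkdir -p pics; cat > h.py <<'E'
from bench import r
import numpy as np, cv2
def w(cam,p):
    i=r.camera_info(cam); return np.array(i["R"]).T@(np.array(p)-np.array(i["t"]))
def snap(cam,n):
    a=r.camera(cam); cv2.imwrite(f"pics/{n}.png",a[:,:,::-1]); return a
E
python3 - <<'E'
from h import *
np.set_printoptions(precision=4,suppress=True)
for c in("top","side"):
    snap(c,c+"0")
    for l in("tub_pull","tray_pull","sauce_bottle"):
        for d in r.tip_of(c,l)[:3]: print(c,l,round(d["confidence"],2),w(c,d["position"]))
s=r.read_state();print(s["time"],s["ee_pos"],s["eef_rot"],s["ft_force"],s["width"])
E
```

```text
top tub_pull 0.7 [ 0.6018 -0.0978  0.1024]
top tray_pull 0.92 [ 0.4382 -0.1056  0.1023]
top sauce_bottle 0.76 [ 0.5087 -0.3434 -0.0026]
top sauce_bottle 0.74 [ 0.595  -0.2756 -0.0034]
top sauce_bottle 0.69 [ 0.4544 -0.5379 -0.002 ]
side tub_pull 0.64 [ 0.6056 -0.0954  0.1055]
side tray_pull 0.84 [ 0.4482 -0.0976  0.1065]
side sauce_bottle 0.93 [ 0.5958 -0.2695  0.0034]
side sauce_bottle 0.69 [ 0.5095 -0.3371  0.0046]
side sauce_bottle 0.69 [ 0.5477 -0.5779  0.0021]
0.4 [ 0.2717 -0.5628  0.2225] [ 0.9748  0.223  -0.     -0.    ] [-0.6167 -0.1022  0.2897] 0.0871730456947263
```

View pics/top0.png

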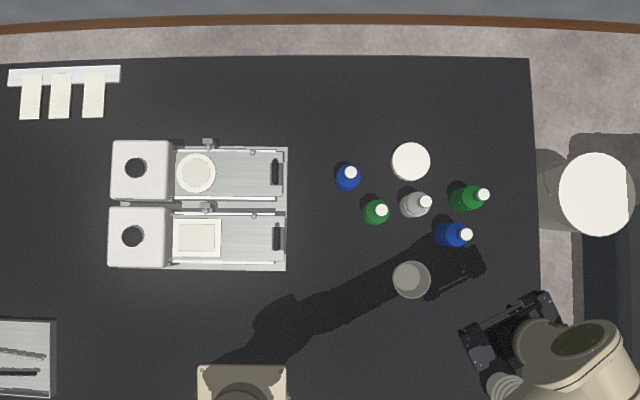

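View pics/side0.png

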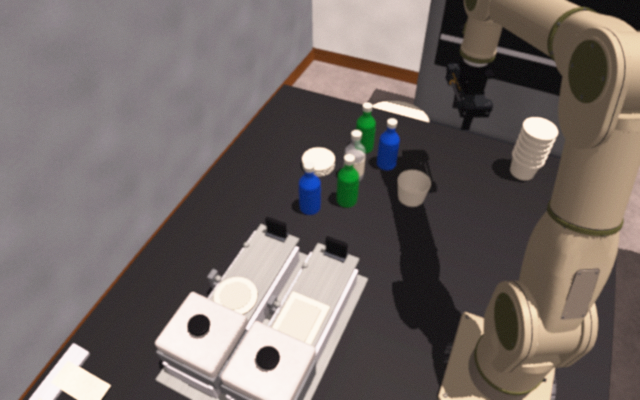

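>>> move_arm:
  deltas:
    - [-1,0,0,0,-0.079]
    - [-1,0,0,0,-0.079]
    - [-1,0,0,0,-0.079]
    - [-1,0,0,0,-0.079]
    - [-1,0,0,0,-0.079]
    - [-1,0,0,0,-0.079]
    - [-1,0,0,0,-0.079]
    - [-1,0,0,0,-0.079]
    - [-1,0,0,0,-0.079]
    - [-1,0,0,0,0]
  squeeze: 20

```text
time: 1.23
ee_pos: [0.2716, -0.5629, 0.2225]
eef_rot: [0.707, 0.708, 0.0, 0.0]
ft_force: [-0.5, 0.2, 0.2]
width: 0.0283
```

```bash
python3 - <<'E'
from h import *
import cv2
a=cv2.imread("pics/top0.png")[130:280,100:300]
cv2.imwrite("pics/crop.png",cv2.resize(a,None,fx=4,fy=4,interpolation=cv2.INTER_CUBIC))
i=r.camera_info("top");K=np.array(i["K"]);R=np.array(i["R"]);t=np.array(i["t"])
print(R,t,K,i["k1"])
E
```

```text
[[-1.99175739e-03 -9.99997685e-01  8.14661899e-04]
 [-9.96667814e-01  1.91869332e-03 -8.15450023e-02]
 [ 8.15432504e-02 -9.74365156e-04 -9.96669328e-01]] [-0.19751804  0.54189246  1.07038943] [[420.11125042   0.         317.11197787]
 [  0.         420.11125042 200.51599022]
 [  0.           0.           1.        ]] -0.08570065675646188
```

View pics/crop.png

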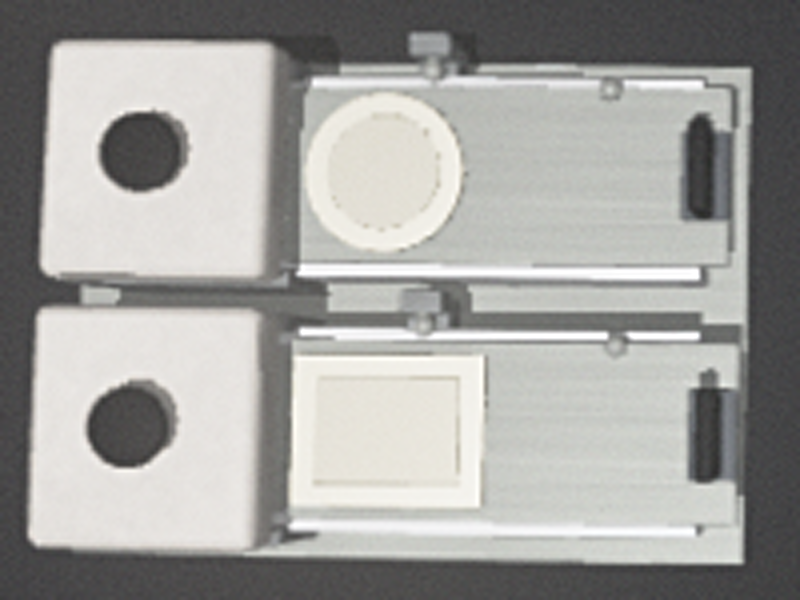

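>>> move_arm:
  deltas:
    - [-1,0.5,0.4,0,0]
    - [-1,0.8,0.64,0,0]
    - [-1,0.8,0.64,0,0]
    - [-1,0.8,0.64,0,0]
    - [-1,0.8,0.64,0,0]
    - [-1,0.8,0.64,0,0]
    - [-1,0.8,0.64,0,0]
    - [-1,0.8,0.64,0,0]
    - [-1,0.8,0.64,0,0]
    - [-1,0.8,0.64,0,0]
    - [-1,0.8,0.64,0,0]
    - [-1,0.8,0.64,0,0]

```text
time: 2.23
ee_pos: [0.4597, -0.3292, 0.2227]
eef_rot: [0.71, 0.704, 0.0, 0.0]
ft_force: [-0.5, -0.2, 0.0]
width: 0.0001
```

>>> move_arm:
  deltas:
    - [-1,0.8,0.64,0,0]
    - [-1,0.8,0.64,0,0]
    - [-1,0.8,0.64,0,0]
    - [-1,0.8,0.64,0,0]
    - [-1,0.8,0.64,0,0]
    - [-1,0.8,0.64,0,0]
    - [-1,0.8,0.64,0,0]
    - [-1,0.8,0.64,0,0]
    - [-1,0.4,0.32,0,0]
    - [-1,0,0,0,0]

```text
time: 3.07
ee_pos: [0.5968, -0.1574, 0.2224]
eef_rot: [0.708, 0.706, 0.001, -0.0]
ft_force: [-0.0, 1.4, 0.3]
width: 0.0002
```

```bash
python3 - <<'E'
from h import *
np.set_printoptions(precision=4,suppress=True)
for c in("top","side"):
    snap(c,c+"1")
for l in("tub_pull","tray_pull"):
        for d in r.tip_of("side",l)[:3]: print(l,round(d["confidence"],2),w("side",d["position"]))
s=r.read_state();print(s["time"],s["ee_pos"],s["eef_rot"],s["ft_force"],s["width"])
a=np.hstack([cv2.imread("pics/top1.png")[100:300,100:420],cv2.imread("pics/side1.png")[120:320,180:500]])
cv2.imwrite("pics/m1.png",cv2.resize(a,(800,250)))
E
```

```text
tub_pull 0.88 [ 0.604  -0.0979  0.1084]
tub_pull 0.42 [ 0.447  -0.0994  0.1062]
tray_pull 0.75 [ 0.4458 -0.1011  0.104 ]
3.2667 [ 0.5947 -0.1632  0.2225] [ 0.7096  0.7046 -0.0005  0.0002] [ 1.1905 -0.7177  0.6823] 0.0003665830157981123
```

View pics/m1.png

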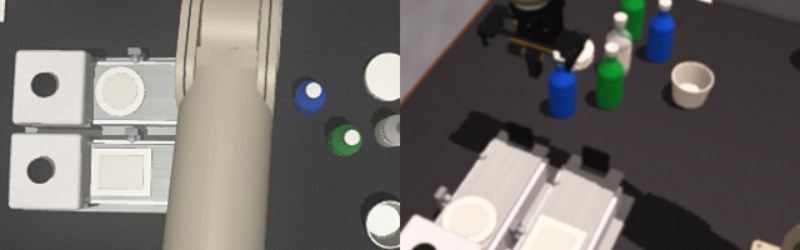

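>>> move_arm:
  deltas:
    - [-1,0.4,0.32,0,0]
    - [-1,0,0,0.4,0]
    - [-1,0,0,0.6,0]
    - [-1,0,0,0.6,0]
    - [-1,0,0,0.6,0]
    - [-1,0,0,0.6,0]
    - [-1,0,0,0.6,0]
    - [-1,0,0,0.6,0]
    - [-1,0,0,0.6,0]
    - [-1,0,0,0.4,0]
    - [-1,0,0,0,0]
    - [-1,0,0,0,0]

```text
time: 4.27
ee_pos: [0.6032, -0.1516, 0.0972]
eef_rot: [0.709, 0.706, -0.0, -0.0]
ft_force: [1.2, -0.2, 1.0]
width: 0.0006
```

```bash
python3 - <<'E'
from h import *
snap("side","s2")
s=r.read_state();print(s["time"],s["ee_pos"],s["eef_rot"],s["ft_force"],s["width"])
cv2.imwrite("pics/m2.png",cv2.resize(cv2.imread("pics/s2.png")[120:320,180:420],(720,600)))
E
```

```text
4.3167 [ 0.60376012 -0.15172374  0.09803578] [7.08630306e-01 7.05579905e-01 1.97359893e-04 2.20786801e-04] [0.23544764 0.38912242 0.03492666] 0.00026271287320989194
```

View pics/m2.png

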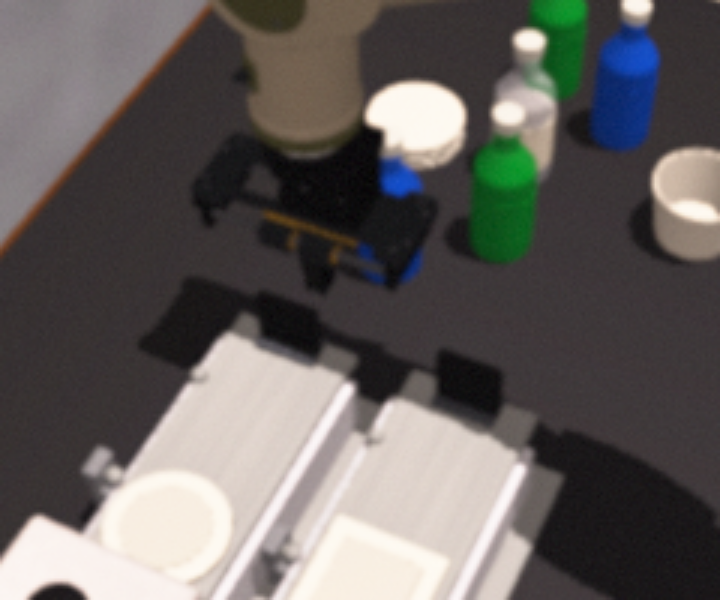

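>>> move_arm:
  deltas:
    - [-1,0.4,0,0,0]
    - [-1,0.4,0,0,0]
    - [-1,0.3,0,0,0]
    - [-1,0.3,0,0,0]
    - [-1,0.3,0,0,0]
    - [-1,0.3,0,0,0]
    - [-1,0.3,0,0,0]
    - [-1,0.3,0,0,0]
    - [-1,0.3,0,0,0]
    - [-1,0.3,0,0,0]
    - [-1,0.3,0,0,0]
    - [-1,0.3,0,0,0]

```text
time: 5.32
ee_pos: [0.6039, -0.056, 0.0975]
eef_rot: [0.709, 0.706, -0.0, 0.0]
ft_force: [1.2, -1.5, 0.9]
width: 0.0005
```

```bash
python3 - <<'E'
from h import *
np.set_printoptions(precision=4,suppress=True)
snap("side","s3")
for l in("tub_pull","tray_pull"):
        for d in r.tip_of("side",l)[:3]: print(l,round(d["confidence"],2),w("side",d["position"]))
s=r.read_state();print(s["time"],s["ee_pos"],s["eef_rot"],s["ft_force"],s["width"])
cv2.imwrite("pics/m3.png",cv2.resize(cv2.imread("pics/s3.png")[160:400,140:400],(650,600)))
E
```

```text
tray_pull 0.96 [ 0.4492 -0.098   0.1063]
5.4667 [ 0.6036 -0.0553  0.0974] [ 0.708   0.7063  0.     -0.0005] [ 1.1127 -0.803  -0.3002] 0.00032024477439474946
```

View pics/m3.png

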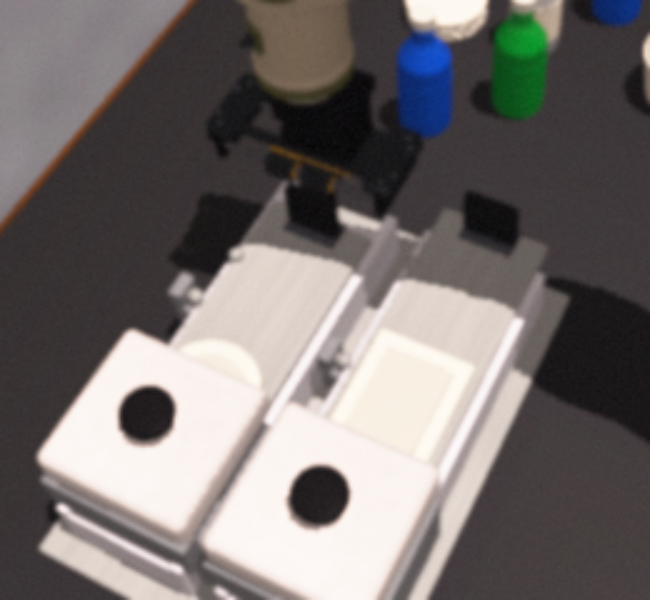

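>>> move_arm:
  deltas:
    - [-1,0.15,0,0,0]
    - [-1,0.15,0,0,0]
    - [-1,0.15,0,0,0]
    - [-1,0.15,0,0,0]
    - [-1,0.15,0,0,0]
    - [-1,0.15,0,0,0]
    - [-1,0.15,0,0,0]
    - [-1,0.1,0,0,0]

```text
time: 6.13
ee_pos: [0.6039, -0.0273, 0.0976]
eef_rot: [0.708, 0.706, 0.0, -0.0]
ft_force: [0.1, -1.0, -1.2]
width: 0.0007
```

>>> move_arm:
  deltas:
    - [-1,0.1,0,0,0]
    - [-1,0.1,0,0,0]
    - [-1,0.1,0,0,0]

```text
time: 6.38
ee_pos: [0.604, -0.0203, 0.0975]
eef_rot: [0.709, 0.706, -0.0, 0.0]
ft_force: [0.4, -1.6, -0.5]
width: 0.0008
```

>>> move_arm:
  deltas:
    - [-1,0.1,0,0,0]
    - [-1,0.1,0,0,0]
    - [-1,0.1,0,0,0]

```text
time: 6.63
ee_pos: [0.6041, -0.0128, 0.0976]
eef_rot: [0.709, 0.706, 0.0, 0.0]
ft_force: [0.7, -2.0, -0.9]
width: 0.0005
```

>>> move_arm:
  deltas:
    - [-1,0.1,0,0,0]
    - [-1,0.1,0,0,0]

```text
time: 6.8
ee_pos: [0.6042, -0.0082, 0.0976]
eef_rot: [0.709, 0.706, -0.0, 0.0]
ft_force: [0.7, -9.9, -0.0]
width: 0.0004
```

```bash
python3 - <<'E'
from h import *
snap("side","s4")
cv2.imwrite("pics/m4.png",cv2.resize(cv2.imread("pics/s4.png")[160:400,140:400],(650,600)))
E
```

```text
(no output)
```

View pics/m4.png

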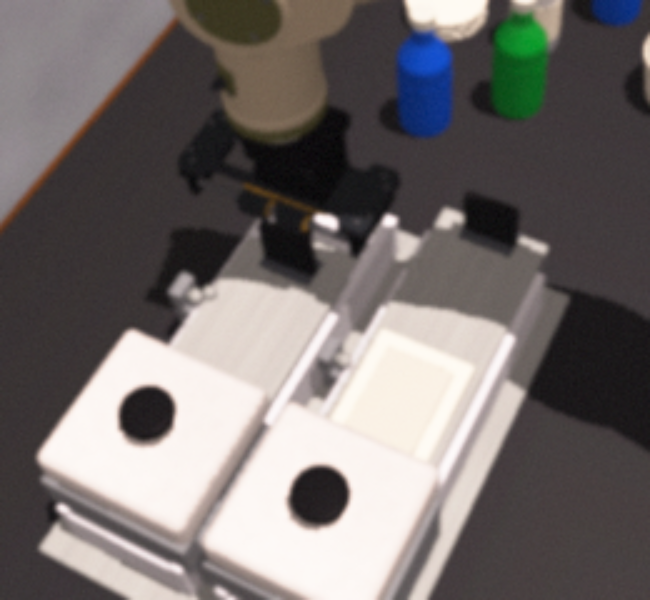

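>>> move_arm:
  deltas:
    - [-1,0.1,0,0,0]

```text
time: 6.93
ee_pos: [0.6041, -0.0077, 0.0976]
eef_rot: [0.709, 0.705, -0.001, 0.001]
ft_force: [-0.2, -11.0, 1.5]
width: 0.0003
```

>>> move_arm:
  deltas:
    - [-1,0.1,0,0,0]

```text
time: 7.02
ee_pos: [0.6042, -0.0069, 0.0976]
eef_rot: [0.71, 0.704, -0.002, 0.002]
ft_force: [-1.5, -14.4, 2.2]
width: 0.0004
```

>>> move_arm:
  deltas:
    - [-1,0.1,0,0,0]

```text
time: 7.1
ee_pos: [0.6042, -0.0047, 0.0976]
eef_rot: [0.71, 0.704, -0.002, 0.002]
ft_force: [-1.1, -11.7, 0.6]
width: 0.0009
```

>>> move_arm:
  deltas:
    - [-1,0.1,0,0,0]

```text
time: 7.18
ee_pos: [0.6042, -0.0012, 0.0976]
eef_rot: [0.71, 0.704, -0.001, 0.001]
ft_force: [-0.7, -8.7, 0.9]
width: 0.0003
```

>>> move_arm:
  deltas:
    - [-1,0.1,0,0,0]

```text
time: 7.27
ee_pos: [0.6042, 0.0025, 0.0976]
eef_rot: [0.709, 0.705, -0.001, 0.001]
ft_force: [0.8, -5.3, -0.9]
width: 0.0005
```

>>> move_arm:
  deltas:
    - [-1,0,0,0,0]

```text
time: 7.35
ee_pos: [0.6043, 0.0046, 0.0977]
eef_rot: [0.709, 0.706, 0.0, 0.0]
ft_force: [-0.0, -1.4, 0.5]
width: 0.0008
```

>>> move_arm:
  deltas:
    - [-1,0.1,0,0,0]

```text
time: 7.43
ee_pos: [0.6043, 0.0057, 0.0977]
eef_rot: [0.709, 0.705, -0.001, 0.001]
ft_force: [-0.7, -12.5, 2.5]
width: 0.0004
```

>>> move_arm:
  deltas:
    - [-1,0.06,0,0,0]

```text
time: 7.52
ee_pos: [0.6043, 0.0057, 0.0977]
eef_rot: [0.709, 0.705, -0.001, 0.001]
ft_force: [-1.8, -13.4, 2.3]
width: 0.0006
```

```bash
python3 - <<'E'
from h import *
np.set_printoptions(precision=4,suppress=True)
snap("side","s5")
for l in("tub_pull","tray_pull"):
        for d in r.tip_of("side",l)[:3]: print(l,round(d["confidence"],2),w("side",d["position"]))
s=r.read_state();print(s["time"],s["ee_pos"],s["ft_force"])
cv2.imwrite("pics/m5.png",cv2.resize(cv2.imread("pics/s5.png")[160:400,140:400],(650,600)))
E
```

```text
tub_pull 0.66 [0.6071 0.0221 0.105 ]
tray_pull 0.8 [ 0.4474 -0.0997  0.1043]
7.6667 [0.6042 0.0056 0.0977] [ -1.4638 -10.3332   0.8548]
```

View pics/m5.png

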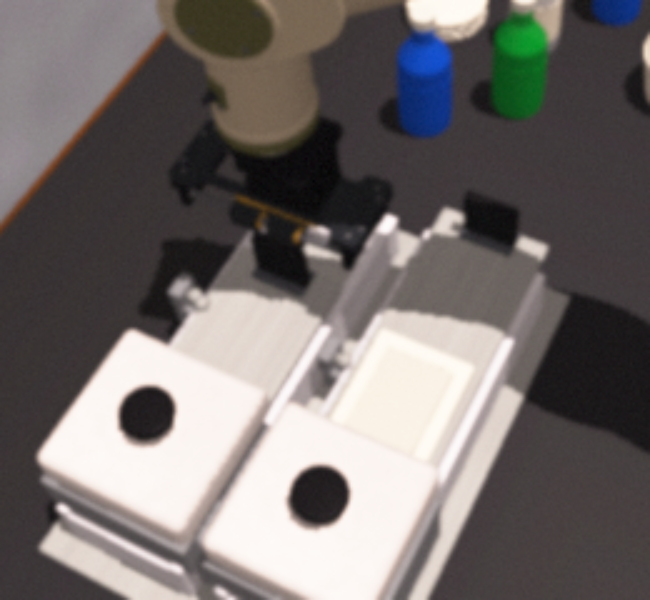

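>>> move_arm:
  deltas:
    - [-1,0.12,0,0,0]
    - [-1,0.12,0,0,0]
    - [-1,0,0,0,0]

```text
time: 7.92
ee_pos: [0.6042, 0.0057, 0.0978]
eef_rot: [0.711, 0.703, -0.004, 0.003]
ft_force: [-3.9, -25.9, 6.8]
width: 0.0007
```

Solid stop (26 N, no movement). Now back off slowly and raise.

>>> move_arm:
  deltas:
    - [-1,-0.2,0,0,0]
    - [-1,-0.2,0,0,0]
    - [-1,-0.2,0,0,0]
    - [-1,-0.3,0,0,0]
    - [-1,-0.4,0,0,0]
    - [-1,-0.4,0,0,0]
    - [-1,-0.2,0,0,0]
    - [-1,0,0,0,0]
    - [-1,0,0,0,0]

```text
time: 8.67
ee_pos: [0.604, -0.0332, 0.0975]
eef_rot: [0.709, 0.705, 0.0, -0.0]
ft_force: [0.2, -0.0, -0.1]
width: 0.0006
```

>>> move_arm:
  deltas:
    - [-1,0,0,-0.4,0]
    - [-1,0,0,-0.6,0]
    - [-1,0,0,-0.8,0]
    - [-1,0,0,-0.8,0]
    - [-1,0,0,-0.8,0]
    - [-1,0,0,-0.8,0]
    - [-1,0,0,-0.8,0]
    - [-1,0,0,-0.4,0]
    - [-1,0,0,0,0]
    - [-1,0,0,0,0]

```text
time: 9.5
ee_pos: [0.604, -0.0326, 0.2325]
eef_rot: [0.708, 0.706, 0.0, 0.0]
ft_force: [0.0, -0.1, -1.7]
width: 0.0007
```

```bash
python3 - <<'E'
from h import *
np.set_printoptions(precision=4,suppress=True)
snap("side","s6")
for l in("tub_pull","tray_pull","sauce_bottle"):
        for d in r.tip_of("side",l)[:5]: print(l,round(d["confidence"],2),w("side",d["position"]))
s=r.read_state();print(s["time"],s["ee_pos"],s["ft_force"])
cv2.imwrite("pics/m6.png",cv2.resize(cv2.imread("pics/s6.png")[100:400,140:460],(640,600)))
E
```

```text
tub_pull 0.97 [0.606  0.0222 0.1075]
tray_pull 0.87 [ 0.4482 -0.0972  0.1081]
sauce_bottle 0.92 [ 0.4563 -0.5363  0.0016]
sauce_bottle 0.74 [ 0.5482 -0.5758  0.0003]
sauce_bottle 0.71 [ 0.5915 -0.2704  0.001 ]
sauce_bottle 0.56 [ 0.5092 -0.3375  0.0019]
9.7 [ 0.6034 -0.033   0.2312] [-0.3307 -0.2953 -0.1288]
```

View pics/m6.png

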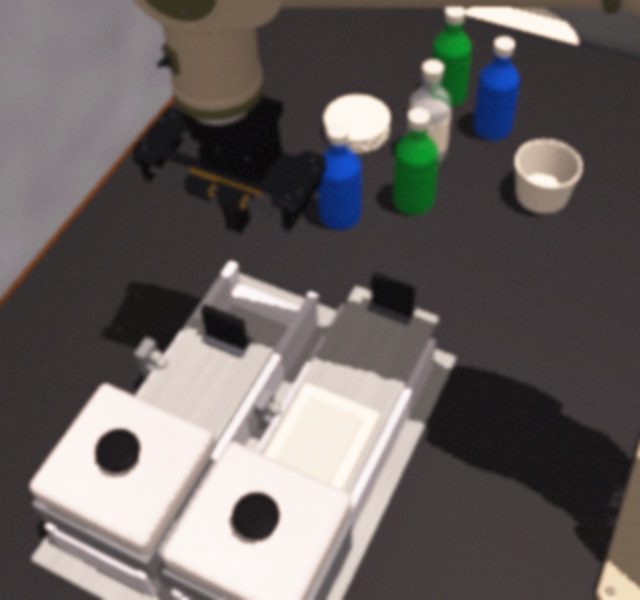

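The tub pull stayed at y = 0.022 after release. The tray pull is unmoved, all bottles are standing, and the gripper is clear of everything.

```bash
python3 -c "
from bench import r
print(r.close_job())"
```

```text
the job is handed in; nothing more can be done
None
```

I pushed the round tub's carriage (the one farther from the robot) fully home with the closed fingertips, then backed off, raised the arm clear and handed the job in at about 9.7 s.

- **Catch and stop:** The catch resisted with a peak of about 14 N and then let go. About 14 mm after it was first felt, the carriage met the solid stop, which did not move under 26 N.
- **Tub carriage after release:** The tub pull stayed at y ≈ 0.022, the same as while it was held against the stop. That puts it about 0.12 m in from where it started.
- **Tray carriage:** The side camera put the tray pull at y ≈ -0.097, against -0.098 before the move. That is well within the camera's error.
- **Sauce bottle:** In the last side picture, the clear bottle and the coloured ones all stand where they were. The bottle detector missed the clear one in both side-camera checks, so for that bottle I relied on the picture; the arm's path never came near it.

No check failed. The side and top cameras differed by up to about 10 mm on the pulls' positions at the start, which did not affect the push.

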